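Put the calibration weights away in order of size

ROBOT

A 6-joint arm with a two-finger parallel gripper is mounted at the origin on a cart in front of the work surface, level with it; the furniture and walls round the work are solid. World frame = base frame: x ahead of the robot, y to its left, z up, the work surface at z = 0. Lengths are in m, angles in degrees, forces in N, time in s.
With the tool pointing down it reaches from about 0.375 to 0.975 m from the base axis. Payload 3.8 kg.
Tool frame: the origin (TCP) lies between the finger pads; the fingertips stand 19 mm ahead of it and the grasp point (between the pads) is the TCP; y points along the fingers, z is the direction in which the jaws open and shut, and the axes are right-handed (so a half turn about y gives the same grasp; the last joint's range is limited). The gripper opens to 85 mm and grips with 20 to 120 N. Pads are 22 mm wide; open, the fingers measure 114 mm over their backs; the gripper's body (76 mm by 85 mm) begins 54 mm behind the grasp point. The pads swing forward as they close: fully open they stand 13 mm farther back than shut.
Start: joints at [-69.666, 15.12, 91.902, -0, 72.978, -2.114], TCP at [0.258, -0.624, 0.25] pointing down, gripper open.
Joint ranges: [-150.88, 150.88], [-54.13, 125.18], [17.81, 147.31], [-75.09, 255.09], [0, 152.58], [-146.25, 146.25]. Speed limits (degrees/s): [147.25, 147.25, 180, 180, 180, 180].

INTERFACE

Orientations are given as [roll, pitch, yaw] about the fixed x, y, z axes, in that order (R = Rz(yaw) Ry(pitch) Rx(roll)).
In Python, from station import * gives the robot as it stands.
- The arm moves only by the shell command python3 -m pendant 'ROWS' [FORCE]. ROWS is JSON, a list of rows, each a list of 3 entries, a list of its own where there are three numbers: the shift along the tool's x, y, z in mm, then the turn about the tool's y in degrees, then the finger opening in mm, from 0 to 85.4. In form: [[[x, y, z], roll, gripper], ...]. A call has 1 to 10 rows; each row shifts and turns the pose as measured when the row begins, along the tool's axes as they then stand; what a row does not reach is not made up. A row lasts 1/12 s, in which the tool goes at most 41.7 mm and 7.16 degrees, less where a joint would pass 70% of its speed; a pose out of reach is approached as far as the arm can. A call is refused whole if a number of a shift passes 41.7 or a number of a turn 7.16, either way. A call with a gripper value outside its range is refused whole. The fingers move at their own pace and stop on an object; FORCE is the grip in N (left out, the last holds). Time passes only in rows, so rows that do not move let the fingers close. It gives the time, the measured TCP pose, the force and the opening at its end, in the units of the state.
- get_state(): the state, without advancing time (a new reading comes with each control period).
- capture(name): name is "scene" or "side" or "wrist"; returns a dict with "pixels" (420x560x3 uint8, red, green, blue), "fx", "fy", "cx", "cy" (pixels), "pose" (4x4, takes a point from camera to world coordinates); the wrist camera has in their place "hand_eye" (4x4, takes a point from camera to tool coordinates, whose origin is the TCP and whose axes are the tool frame's). Camera axes: x right, y down, z forward; pixel columns grow to the right and rows downward; lengths in m; the calibration is good to about 2 mm. A picture is of the moment at which its call begins: read the wrist's pose just before it. There is no depth.
- finish_job(): hands the job in, once; it reports no verdict.
The state is a dict: "t": time; "joints": joint angles; "joint_velocities": joint speeds; "joint_efforts": joint torques, N m; "eef_pos": TCP position; "ee_rot": TCP orientation; "force": force on the tool from outside, world axes, zero at the start; "torque": the same for the moment, N m; "opening": finger opening in m.
Only numpy, scipy, OpenCV 4.12 (cv2) and the standard library are available. Lean on these libraries where they do the work, as an engineer would, in place of code of your own. Each camera call takes 0.05 s, during which the arm holds its last target. There are 200 camera calls.

TASK

Put the four steel calibration weights away on the grey storage rail, one standing upright in the middle of each round black seat, in order of size: the largest next to the steel post at one end of the rail, then ever smaller, with the smallest farthest from the post. Set each one down gently without dropping it, knock none of the weights over, and leave the dropper bottle standing where it is.

Things in the scene. Friction and masses are not known exactly. Their poses are not given: they have to be found in the camera images.
- weight_1: stainless-steel calibration weight, the largest of the four: upright round body 40 mm in diameter and 44 mm high, with a narrower knob 26 mm in diameter above it, 64 mm high in all, about 500 g; origin at the centre of its underside, z up; starts standing on the worktop
- weight_2: stainless-steel calibration weight, the second largest of the four: upright round body 30 mm in diameter and 33 mm high, with a narrower knob 20 mm in diameter above it, 49 mm high in all, about 200 g; origin at the centre of its underside, z up; starts standing on the worktop
- weight_3: stainless-steel calibration weight, the third largest of the four: upright round body 23 mm in diameter and 27 mm high, with a narrower knob 15 mm in diameter above it, 40 mm high in all, about 100 g; origin at the centre of its underside, z up; starts standing on the worktop
- weight_4: stainless-steel calibration weight, the smallest of the four: upright round body 18 mm in diameter and 22 mm high, with a narrower knob 12 mm in diameter above it, 33 mm high in all, about 50 g; origin at the centre of its underside, z up; starts standing on the worktop
- seat_a: one of four equal round black rubber seats (52 mm in diameter, flat) in a single straight row on a grey storage rail; origin at the centre of its underside, its flat top is 4 mm above that and 18 mm above the worktop. The seats stand 75 mm apart along the row; which seat is where in the row differs from start to start. The rail is 64 mm wide, 366 mm long, its top 14 mm above the worktop, fixed to the worktop
- seat_b: another of the four equal seats, same as seat_a; same size and origin
- seat_c: another of the four equal seats, same as seat_a; same size and origin
- seat_d: another of the four equal seats, same as seat_a; same size and origin
- post: fixed upright steel post with a thicker round head 24 mm in diameter, on one end of the rail, 53 mm tall, top 67 mm above the worktop; origin at the centre of its foot, on the rail's top, in line with the seats, 50 mm from the centre of the nearest seat. It marks the end where the largest weight belongs (the other end has only a flat low rubber plug, 5 mm high) and may be at either end
- bottle: bystander: loose glass dropper bottle with a black top, standing near the weights, to their left, 33 mm wide, 95 mm tall; origin at the centre of its underside; to be left alone. Not listed: a fixed microscope, 340 mm tall, left of the rail, fills x = 0.52 to 0.84, y = -0.09 to 0.07 m (robot base frame: x ahead, y left); coming from the left, draw in to pass in front of it (about 0.38 m ahead of the base)

How it is judged (in metres and radians):
At the end, for the whole second after the job is handed in: Each weight stands upright (within 0.1 rad) and at rest on a seat, its axis within 12 mm of the seat's centre; counted from the post the order is weight_1, weight_2, weight_3, weight_4 ((horizontal distance between weight_1 and seat_a below 0.012 m or horizontal distance between weight_1 and seat_b below 0.012 m or horizontal distance between weight_1 and seat_c below 0.012 m or horizontal distance between weight_1 and seat_d below 0.012 m) and horizontal distance between weight_1 and post between 0.03 and 0.07 m and height (world z) of weight_1 between 0.014 and 0.023 m and angle between each of weight_1, weight_2, weight_3, weight_4's own z axis and vertical below 0.1 rad and linear speed of each of weight_1, weight_2, weight_3, weight_4 below 0.02 m/s and (horizontal distance between weight_2 and seat_a below 0.012 m or horizontal distance between weight_2 and seat_b below 0.012 m or horizontal distance between weight_2 and seat_c below 0.012 m or horizontal distance between weight_2 and seat_d below 0.012 m) and horizontal distance between weight_2 and post between 0.105 and 0.145 m and height (world z) of weight_2 between 0.014 and 0.023 m and (horizontal distance between weight_3 and seat_a below 0.012 m or horizontal distance between weight_3 and seat_b below 0.012 m or horizontal distance between weight_3 and seat_c below 0.012 m or horizontal distance between weight_3 and seat_d below 0.012 m) and horizontal distance between weight_3 and post between 0.18 and 0.22 m and height (world z) of weight_3 between 0.014 and 0.023 m and (horizontal distance between weight_4 and seat_a below 0.012 m or horizontal distance between weight_4 and seat_b below 0.012 m or horizontal distance between weight_4 and seat_c below 0.012 m or horizontal distance between weight_4 and seat_d below 0.012 m) and horizontal distance between weight_4 and post between 0.255 and 0.295 m and height (world z) of weight_4 between 0.014 and 0.023 m); the robot touches nothing.
It fails at once if a weight comes down hard on a seat: faster than 0.55 m/s within 22 mm above the seat's top (((horizontal distance between weight_1 and seat_a below 0.03 m or horizontal distance between weight_1 and seat_b below 0.03 m or horizontal distance between weight_1 and seat_c below 0.03 m or horizontal distance between weight_1 and seat_d below 0.03 m) and height (world z) of weight_1 below 0.04 m and linear speed of weight_1 above 0.55 m/s) or ((horizontal distance between weight_2 and seat_a below 0.03 m or horizontal distance between weight_2 and seat_b below 0.03 m or horizontal distance between weight_2 and seat_c below 0.03 m or horizontal distance between weight_2 and seat_d below 0.03 m) and height (world z) of weight_2 below 0.04 m and linear speed of weight_2 above 0.55 m/s) or ((horizontal distance between weight_3 and seat_a below 0.03 m or horizontal distance between weight_3 and seat_b below 0.03 m or horizontal distance between weight_3 and seat_c below 0.03 m or horizontal distance between weight_3 and seat_d below 0.03 m) and height (world z) of weight_3 below 0.04 m and linear speed of weight_3 above 0.55 m/s) or ((horizontal distance between weight_4 and seat_a below 0.03 m or horizontal distance between weight_4 and seat_b below 0.03 m or horizontal distance between weight_4 and seat_c below 0.03 m or horizontal distance between weight_4 and seat_d below 0.03 m) and height (world z) of weight_4 below 0.04 m and linear speed of weight_4 above 0.55 m/s)).
It fails at once if a weight is knocked over (tilted by more than 0.6 rad) (angle between any of weight_1, weight_2, weight_3, weight_4's own z axis and vertical above 0.6 rad).
It fails at once if the dropper bottle is moved by more than 30 mm or tipped by more than 0.5 rad (distance of bottle from where it was at the start of the episode above 0.03 m or angle between bottle's own z axis and vertical above 0.5 rad).
It also fails if it takes over 101 s, if anything falls off the work surface, if the arm or the gripper's body presses on something with over 40 N, if the wrist force passes 120 N, or if a joint passes its speed limit or range.

## Working session

There is one attempt and no reset: what is moved stays moved. The work goes in short steps, Python scripts to look and compute and a shell command to move; the robot and the scene stay as the last step left them, time stands still between calls to the robot, and variables do not carry over. Pictures are saved under pics/ and viewed, about 12 in all and at most 16, crops included, and the job is handed in when it is done.

```bash
mkdir -p pics; cat > h.py <<'E'
from station import *
import numpy as np, cv2
from scipy.spatial.transform import Rotation as R
def T():
    s=get_state(); M=np.eye(4); M[:3,:3]=R.from_euler('xyz',s['ee_rot'],degrees=True).as_matrix(); M[:3,3]=s['eef_pos']; return M
def cap(n,f=None):
    t=T(); c=capture(n)
    c['P']=c['pose'] if n!='wrist' else t@np.array(c['hand_eye'])
    c['P']=np.array(c['P'])
    if f: cv2.imwrite('pics/'+f,c['pixels'][:,:,::-1])
    return c
def ray(c,u,v,z):
    d=c['P'][:3,:3]@np.array([(u-c['cx'])/c['fx'],(v-c['cy'])/c['fy'],1]); o=c['P'][:3,3]
    return o+d*(z-o[2])/d[2]
def proj(c,p):
    q=np.linalg.inv(c['P'])@np.append(p,1); return c['fx']*q[0]/q[2]+c['cx'],c['fy']*q[1]/q[2]+c['cy']
E
python3 - <<'E'
from h import *
print(get_state()); print(T().round(3))
for n in ['scene','side','wrist']:
    c=cap(n,n+'0.png'); print(n,c['fx'],c['cx'],c['cy'],c['P'].round(3).tolist())
import pickle
E
```

```text
{'t': 0.0, 'joints': array([-6.96663261e+01,  1.51727718e+01,  9.19811867e+01, -1.11281225e-03,
        7.29779606e+01, -2.11340183e+00]), 'joint_velocities': array([ 0.12943308,  0.04163839, -0.01140208, -0.02753734,  0.11269036,
       -0.0624137 ]), 'joint_efforts': array([ 1.20480445e-05, -5.15113878e+01, -3.67310643e+01, -3.04481262e-05,
        1.29830930e-02, -2.27529637e-05]), 'eef_pos': array([ 0.25749637, -0.62320799,  0.24892013]), 'ee_rot': array([-9.01318686e+01,  3.80225033e-03, -1.57552602e+02]), 'force': array([-0.01184359,  0.27358101,  1.09892213]), 'torque': array([ 0.00515662, -0.0082575 ,  0.0187774 ]), 'opening': 0.08551807177418658}
[[-0.924 -0.001  0.382  0.257]
 [-0.382  0.002 -0.924 -0.623]
 [-0.    -1.    -0.002  0.249]
 [ 0.     0.     0.     1.   ]]
scene 537.9799746151352 277.6563161292381 209.54223017543907 [[-0.846, -0.322, 0.424, 0.021], [-0.532, 0.54, -0.652, 0.592], [-0.019, -0.777, -0.629, 0.809], [0.0, 0.0, 0.0, 1.0]]
side 530.4939711306436 275.8346930691242 202.52478115416238 [[0.977, -0.127, 0.174, 0.337], [-0.215, -0.645, 0.733, -0.957], [0.018, -0.753, -0.657, 0.713], [0.0, 0.0, 0.0, 1.0]]
wrist 377.9181891529658 283.9738179988125 207.59558967266062 [[0.382, -0.884, -0.269, 0.325], [-0.924, -0.367, -0.109, -0.595], [-0.003, 0.29, -0.957, 0.374], [0.0, 0.0, 0.0, 1.0]]
```

View pics/scene0.png

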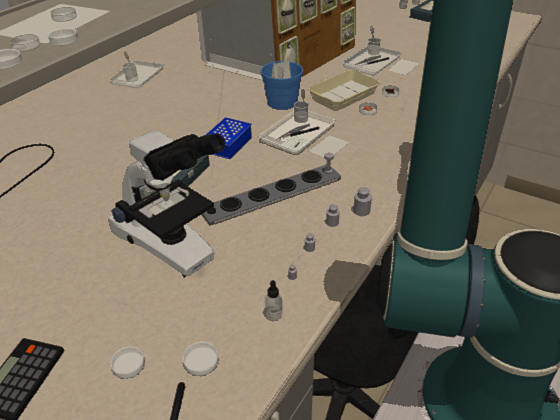

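View pics/side0.png

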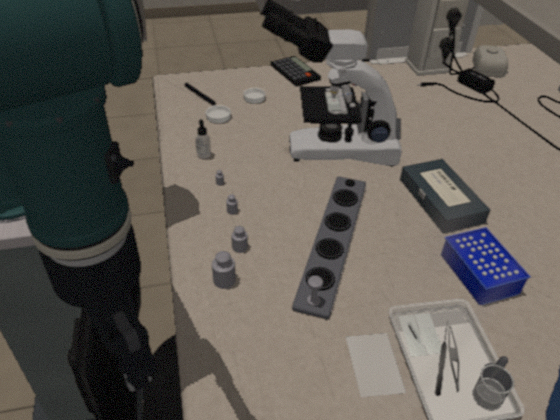

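The scene view shows the weights at about (362,203), (332,216), (309,243), (292,272). The seats are at (312,177) to (230,205), with the post by the seat at (312,177), and the bottle is at (273,303). In the side view the post is at (316,285), the near end of the rail.

```bash
python3 - <<'E'
from h import *
# saved images are used with fresh calibration
def comps(c,m,roi,lo,hi):
    x0,y0,x1,y1=roi; k=np.zeros(m.shape,np.uint8); k[y0:y1,x0:x1]=m[y0:y1,x0:x1]
    n,l,s,ct=cv2.connectedComponentsWithStats(k)
    return [(s[i],ct[i]) for i in range(1,n) if lo<s[i][4]<hi]
for n,rs,rw in [('scene',(200,160,345,225),(280,180,380,290)),('side',(295,175,370,315),(205,165,262,292))]:
    c=cap(n); hsv=cv2.cvtColor(c['pixels'],cv2.COLOR_RGB2HSV).astype(int); b=c['pixels'].astype(int)
    print(n,'seats')
    for s,ct in comps(c,(hsv[...,2]<52).astype(np.uint8),rs,60,2000): print(s,ct.round(1),ray(c,*ct,.018).round(4))
    print('weights')
    diff=(b[...,0]-b[...,2])
    print('table',b[230,215] if n=='side' else b[250,350])
    for s,ct in comps(c,(diff<15).astype(np.uint8),rw,30,3000):
        print(s,ct.round(1),[ray(c,*ct,h).round(4).tolist()[:2] for h in (.03,.022,.018,.015)])
E
```

```text
scene seats
[200 160   9  14  86] [203.5 165. ] [ 0.8205 -0.2859  0.018 ]
[302 170  20  13 190] [311.2 176.5] [ 0.5528 -0.3846  0.018 ]
[275 179  21  13 201] [285.2 185.1] [ 0.5899 -0.3196  0.018 ]
[248 188  21  14 213] [258.3 194.5] [ 0.6261 -0.2535  0.018 ]
[200 195  16  19 207] [206.2 205.9] [ 0.7077 -0.1536  0.018 ]
[220 197  22  15 220] [230.4 203.9] [ 0.6628 -0.1891  0.018 ]
weights
table [167 149 127]
[280 180  58  21 616] [299.1 186.5] [[0.5494, -0.3181], [0.5548, -0.3274], [0.5575, -0.3321], [0.5596, -0.3356]]
[353 188  18  28 404] [362.1 202.1] [[0.3922, -0.3403], [0.396, -0.3499], [0.3979, -0.3547], [0.3993, -0.3582]]
[326 205  13  22 227] [332.3 215.9] [[0.4281, -0.2602], [0.4323, -0.2689], [0.4344, -0.2733], [0.436, -0.2766]]
[304 234  11  18 151] [309.4 242.9] [[0.4281, -0.1549], [0.4322, -0.1625], [0.4343, -0.1664], [0.4359, -0.1692]]
[288 265   9  15  98] [292.1 272.4] [[0.4147, -0.0608], [0.4187, -0.0675], [0.4208, -0.0708], [0.4223, -0.0733]]
[358 264  22  26 346] [371.7 279.5] [[0.2699, -0.1252], [0.2725, -0.1325], [0.2737, -0.1362], [0.2747, -0.139]]
side seats
[333 190  25  17 331] [345.2 197.8] [ 0.6608 -0.1951  0.018 ]
[325 213  26  19 384] [337.5 221.8] [ 0.624 -0.26   0.018]
[316 238  28  22 449] [329.3 248.6] [ 0.588  -0.3254  0.018 ]
[306 267  29  24 352] [322.6 276.8] [ 0.5573 -0.3877  0.018 ]
weights
table [149 137 126]
[216 170   9  16 108] [219.5 177.8] [[0.4195, -0.0974], [0.4204, -0.0873], [0.4209, -0.0823], [0.4213, -0.0785]]
[226 194  13  21 201] [231.7 204.7] [[0.4312, -0.1851], [0.4323, -0.1761], [0.4329, -0.1715], [0.4333, -0.1681]]
[231 226  19  28 384] [239.6 239.8] [[0.4305, -0.283], [0.4316, -0.2751], [0.4322, -0.2711], [0.4326, -0.2681]]
[212 251  27  39 776] [223.9 270.6] [[0.3922, -0.3506], [0.3929, -0.3435], [0.3932, -0.3399], [0.3934, -0.3373]]
```

Both views agree to about 5 mm. I'll turn the tool so the jaws work across the rail and the camera faces away from the microscope, then look over the weights with the wrist camera.

```bash
python3 -m pendant '[[[0,0,0],7,85],[[0,0,0],7,85],[[0,0,0],7,85],[[0,0,0],7,85],[[0,0,0],7,85],[[0,0,0],7,85],[[0,0,0],7,85],[[0,0,0],7,85],[[0,0,0],7,85],[[0,0,0],7,85]]'
```

```text
t: 1.08
eef_pos: [0.2572, -0.6223, 0.247]
ee_rot: [-90.1, -0.3, 130.8]
force: [0.1, 0.3, 0.4]
opening: 0.0852
```

```bash
python3 -m pendant '[[[0,0,0],6,60],[[0,0,0],6,60],[[26,0,-32],0,60],[[26,0,-32],0,60],[[26,0,-32],0,60],[[26,0,-32],0,60],[[26,0,-32],0,60],[[26,0,-32],0,60],[[26,0,-32],0,60],[[26,0,-32],0,60]]'
python3 -m pendant '[[[26,0,-32],0,60],[[22,0,-28],0,60],[[0,0,0],0,60],[[0,0,0],0,60]]'
python3 - <<'E'
from h import *
c=cap('wrist','w1.png'); s=get_state(); print(s['eef_pos'],s['ee_rot'],s['joints'].round(1))
for p in [(.3925,-.345,.064),(.4315,-.271,.049),(.432,-.169,.04),(.4205,-.077,.033)]: print(proj(c,np.array(p)))
E
```

```text
t: 1.92
eef_pos: [0.3853, -0.3194, 0.2443]
ee_rot: [-89.9, -0.3, 117.0]
force: [1.7, -0.3, 0.1]
opening: 0.06
t: 2.25
eef_pos: [0.4191, -0.2397, 0.2449]
ee_rot: [-90.1, -0.3, 117.5]
force: [0.1, -0.4, 0.1]
opening: 0.0601
[ 0.41897302 -0.23994026  0.24479338] [-90.15246485  -0.35591835 117.40188509] [-33.   -5.7 114.9   0.3  71.  119.5]
(np.float64(378.25553130263404), np.float64(80.70473487441133))
(np.float64(288.02466371916387), np.float64(140.85662686402958))
(np.float64(236.76698905609607), np.float64(236.8475197642301))
(np.float64(209.13372422686325), np.float64(313.6143505329433))
```

View pics/w1.png

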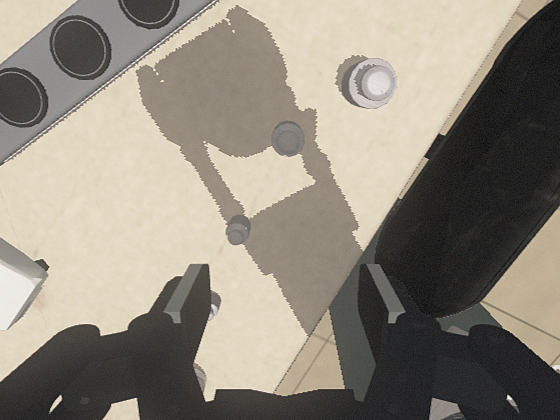

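The wrist view shows w1's knob near (377,81), w2's near (288,137) and w3's near (237,229). W4 is hidden behind the left finger. I'll zoom in to refine these.

```bash
python3 - <<'E'
import cv2,numpy as np
im=cv2.imread('pics/w1.png'); out=[]
for u,v in [(376,82),(288,138),(237,230)]:
    k=cv2.resize(im[v-32:v+32,u-32:u+32],None,fx=4,fy=4,interpolation=cv2.INTER_CUBIC)
    for i in range(0,256,40): cv2.line(k,(i,0),(i,4),(0,0,255),1); cv2.line(k,(0,i),(4,i),(0,0,255),1)
    out.append(k)
cv2.imwrite('pics/crop1.png',np.hstack(out))
E
```

```text
(no output)
```

View pics/crop1.png

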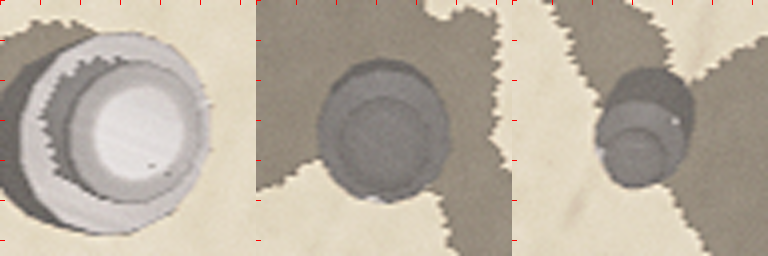

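```bash
python3 - <<'E'
from h import *
c=cap('wrist')
for u,v,z in [(378.3,83,.064),(287.8,140.3,.049),(235.8,237.5,.04)]: print(ray(c,u,v,z).round(4))
g=cv2.cvtColor(c['pixels'],cv2.COLOR_RGB2GRAY); m=(g<60).astype(np.uint8); m[165:]=0; m[:,230:]=0
for k in cv2.findContours(m,cv2.RETR_EXTERNAL,cv2.CHAIN_APPROX_NONE)[0]:
    if cv2.contourArea(k)>500:
        k=cv2.convexHull(k); e=cv2.fitEllipse(k); print(e, ray(c,*e[0],.018).round(4))
E
```

```text
[ 0.3914 -0.3436  0.064 ]
[ 0.4318 -0.2714  0.049 ]
[ 0.4325 -0.1681  0.04  ]
```

```bash
python3 -m pendant '[[[-27,0,24],0.5,65],[[-27,0,24],0.5,65],[[-26,0,24],0.5,65],[[0,25,0],0,65],[[0,35,0],0,65],[[0,35,0],0,65],[[0,25,0],0,65],[[0,0,0],0,65],[[0,0,0],0,65]]' 60
cat > d.py <<'E'
import sys
from h import *
s=get_state(); t=T(); p=np.array([float(a) for a in sys.argv[1:4]])
print(s['t'],s['eef_pos'].round(4),s['ee_rot'].round(1),'op',round(s['opening'],4),'F',s['force'].round(1),'j6',s['joints'][5].round(1),'TOOL mm',(t[:3,:3].T@(p-t[:3,3])*1000).round(1))
E
python3 d.py .3914 -.3436 .035
```

```text
t: 3.1
eef_pos: [0.3837, -0.3667, 0.1235]
ee_rot: [-90.1, 0.3, 114.7]
force: [-0.0, 0.4, 1.0]
opening: 0.0649
3.1 [ 0.3837 -0.3667  0.1235] [-90.1   0.3 114.7] op 0.0649 F [-0.   0.4  1. ] j6 108.9 TOOL mm [ 18.3  88.4 -16.5]
```

```bash
python3 -m pendant '[[[9,10,-8],-2,65],[[6,10,-6],-1,65],[[3,10,-3],0,65],[[0,10,0],0,65],[[0,5,0],0,65],[[0,0,0],0,65],[[0,0,0],0,65]]'; python3 d.py .3914 -.3436 .035
```

```text
t: 3.68
eef_pos: [0.3946, -0.3447, 0.0801]
ee_rot: [-90.2, 0.8, 118.0]
force: [-0.4, -0.2, -0.2]
opening: 0.065
3.6833 [ 0.3946 -0.3447  0.0801] [-90.2   0.8 118. ] op 0.065 F [-0.4 -0.2 -0.2] j6 108.2 TOOL mm [ 3.1 45.   2.5]
```

```bash
python3 -m pendant '[[[2,10,2],0,65],[[1,12,0],0,65],[[0,12,0],0,65],[[0,6,0],0,65],[[0,3,0],0,65],[[0,0,0],0,65]]'; python3 d.py .3914 -.3436 .035
```

```text
t: 4.18
eef_pos: [0.3932, -0.3451, 0.0361]
ee_rot: [-90.3, 1.1, 118.0]
force: [-0.6, 0.3, -0.8]
opening: 0.0651
4.1833 [ 0.3932 -0.3451  0.0361] [-90.3   1.1 118. ] op 0.0651 F [-0.6  0.3 -0.8] j6 108.1 TOOL mm [2.2 1.1 0.9]
```

```bash
python3 -c "
from h import *
cap('wrist','w2.png')"
```

```text
(no output)
```

View pics/w2.png

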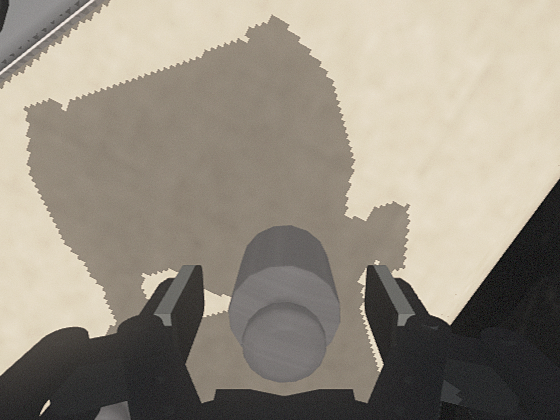

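The weight stands centred between the fingers, so I'll close and lift.

```bash
python3 -m pendant '[[[0,0,0],0,30],[[0,0,0],0,30],[[0,0,0],0,30],[[0,0,0],0,30],[[0,0,0],0,30],[[0,0,0],0,30]]' 60; python3 -m pendant '[[[0,-10,0],0,30],[[0,-15,0],0,30],[[0,-15,0],0,30],[[0,-10,0],0,30],[[0,0,0],0,30]]'; python3 d.py .553 -.388 .095; python3 -c "
from h import *
cap('wrist','w3.png')"
```

```text
t: 4.73
eef_pos: [0.3936, -0.3459, 0.0377]
ee_rot: [-90.3, 1.3, 118.0]
force: [-0.5, -0.3, -1.9]
opening: 0.0381
t: 5.15
eef_pos: [0.3904, -0.3425, 0.0884]
ee_rot: [-90.2, 0.8, 118.0]
force: [0.0, -0.4, -3.8]
opening: 0.0382
5.15 [ 0.3904 -0.3425  0.0884] [-90.2   0.8 118. ] op 0.0382 F [ 0.  -0.4 -3.8] j6 108.1 TOOL mm [-116.6   -4.4 -122.2]
```

View pics/w3.png

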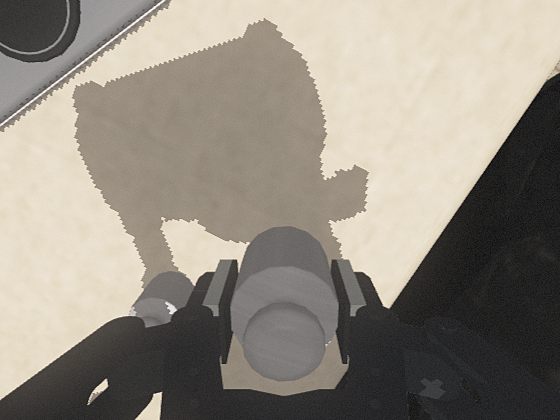

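```bash
python3 -m pendant '[[[0,-15,-12],0,30],[[0,-15,-20],0,30],[[0,-3,-26],0,30],[[0,0,-26],0,30],[[0,0,-18],0,30],[[0,0,-8],0,30],[[0,0,0],0,30],[[0,0,0],0,30]]'; python3 d.py .553 -.388 .115; python3 -c "
from h import *
cap('wrist','w4.png')"
```

```text
t: 5.87
eef_pos: [0.4861, -0.2859, 0.1164]
ee_rot: [-90.0, 0.3, 117.9]
force: [-0.4, 0.2, -4.5]
opening: 0.0381
5.8667 [ 0.4861 -0.2859  0.1164] [-90.    0.3 117.9] op 0.0381 F [-0.4  0.2 -4.5] j6 119.4 TOOL mm [-121.5    2.1  -11.3]
```

View pics/w4.png

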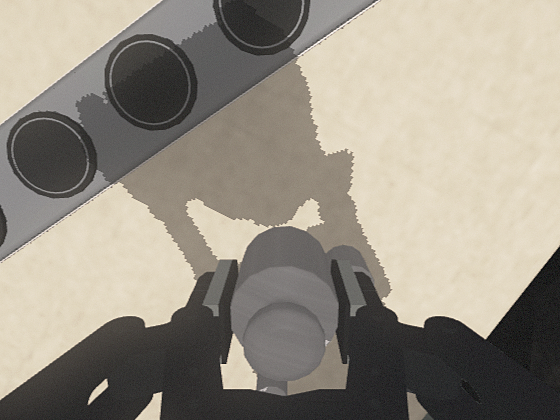

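I had the rail's heading wrong: it runs at −119°, not −61°. For w1 I'll turn the jaws about 13° more so they clear the post. The picture shows seats at (52,153), (150,82) and (260,10), and I'll fit those now.

```bash
python3 - <<'E'
from h import *
c=cap('wrist')
for p in [(.6618,-.192,.018),(.625,-.2568,.018),(.589,-.3225,.018),(.5525,-.388,.018)]: print(np.round(proj(c,np.array(p)),1))
g=cv2.cvtColor(c['pixels'],cv2.COLOR_RGB2GRAY); m=(g<65).astype(np.uint8); m[240:]=0
for k in cv2.findContours(m,cv2.RETR_EXTERNAL,cv2.CHAIN_APPROX_NONE)[0]:
    if cv2.contourArea(k)>800:
        k=cv2.convexHull(k); e=cv2.fitEllipse(k); print(np.round(e[0],1),np.round(e[1],1), ray(c,*e[0],.018).round(4))
E
```

```text
[-37.9 218.1]
[ 51.9 153.7]
[150.6  80.1]
[261.7  -1.2]
[ 48.9 155.3] [65.7 77.7] [ 0.6262 -0.255   0.018 ]
[149.5  83.4] [74.6 79. ] [ 0.5889 -0.3206  0.018 ]
[150.4  82.5] [89.7 97. ] [ 0.5886 -0.3213  0.018 ]
[260.1   2.8] [79.  84.7] [ 0.5523 -0.3859  0.018 ]
```

```bash
python3 -m pendant '[[[0,0,0],6,30],[[0,0,0],6,30],[[-15,0,-5],0,30],[[-24,0,-8],0,30],[[-24,0,-8],0,30],[[-18,0,-6],0,30],[[-10,0,-3],0,30],[[-5,0,-2],0,30],[[0,0,0],0,30]]'; python3 d.py .5524 -.3865 .0557
```

```text
t: 6.72
eef_pos: [0.5301, -0.3767, 0.1115]
ee_rot: [-89.4, -0.2, 104.7]
force: [0.5, 0.1, -3.9]
opening: 0.038
6.7167 [ 0.5301 -0.3767  0.1115] [-89.4  -0.2 104.7] op 0.038 F [ 0.5  0.1 -3.9] j6 128.1 TOOL mm [-15.3  55.6 -19.7]
```

```bash
python3 -m pendant '[[[-7,6,-8],0,30],[[-6,8,-6],0,30],[[-3,6,-4],0,30],[[-1,4,-1],0,30],[[0,0,0],0,30],[[0,0,0],0,30]]'; python3 d.py .5524 -.3865 .0557; python3 -c "
from h import *
cap('side','s5.png'); c=cap('wrist','w5.png')
import cv2
a=cv2.imread('pics/s5.png')[180:330,230:430]; b=cv2.imread('pics/w5.png')
cv2.imwrite('pics/c5.png',np.hstack([cv2.resize(a,(400,300),interpolation=cv2.INTER_CUBIC),cv2.resize(b,(400,300))]))"
```

```text
t: 7.22
eef_pos: [0.5488, -0.3855, 0.0836]
ee_rot: [-89.1, -0.5, 104.6]
force: [1.1, -0.0, -4.1]
opening: 0.0379
7.2167 [ 0.5488 -0.3855  0.0836] [-89.1  -0.5 104.6] op 0.0379 F [ 1.1 -0.  -4.1] j6 128.6 TOOL mm [-2.1 27.8 -3.7]
```

View pics/c5.png

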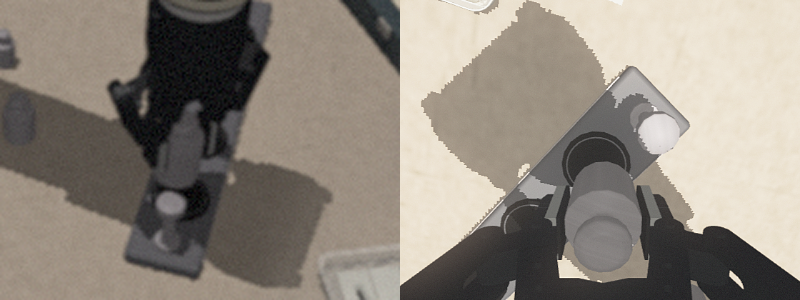

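```bash
python3 -m pendant '[[[-2,6,-2],0,30],[[-1,8,-1],0,30],[[0,5,0],0,30],[[0,3,0],0,30],[[0,0,0],0,30],[[0,0,0],0,30]]'; python3 d.py .5524 -.3865 .0557
```

```text
t: 7.82
eef_pos: [0.5524, -0.3875, 0.0604]
ee_rot: [-89.2, -0.5, 104.6]
force: [-0.8, 0.4, -3.6]
opening: 0.0379
7.8167 [ 0.5524 -0.3875  0.0604] [-89.2  -0.5 104.6] op 0.0379 F [-0.8  0.4 -3.6] j6 128.6 TOOL mm [ 0.9  4.7 -0.3]
```

```bash
python3 -m pendant '[[[0,3,0],0,30],[[0,1.5,0],0,30],[[0,1,0],0,30],[[0,0,0],0,30]]'; python3 d.py .5524 -.3865 .0557
```

```text
t: 8.15
eef_pos: [0.5526, -0.3878, 0.0565]
ee_rot: [-89.2, -0.5, 104.6]
force: [0.8, 0.5, -4.3]
opening: 0.0376
8.15 [ 0.5526 -0.3878  0.0565] [-89.2  -0.5 104.6] op 0.0376 F [ 0.8  0.5 -4.3] j6 128.6 TOOL mm [ 1.3  0.8 -0.1]
```

```bash
python3 -m pendant '[[[0,1.5,0],0,30],[[0,1,0],0,30],[[0,0,0],0,30]]'; python3 d.py .5524 -.3865 .0557
```

```text
t: 8.4
eef_pos: [0.5532, -0.3882, 0.0563]
ee_rot: [-89.3, -0.4, 104.6]
force: [-0.1, 0.0, -3.9]
opening: 0.0381
8.4 [ 0.5532 -0.3882  0.0563] [-89.3  -0.4 104.6] op 0.0381 F [-0.1  0.  -3.9] j6 128.6 TOOL mm [1.8 0.6 0.3]
```

```bash
python3 -m pendant '[[[-1,3,0],0,30],[[0,3,0],0,30],[[0,0,0],0,30]]'; python3 d.py .5524 -.3865 .0557
```

```text
t: 8.65
eef_pos: [0.5537, -0.3887, 0.0569]
ee_rot: [-89.3, -0.5, 104.6]
force: [-0.4, 0.1, -5.2]
opening: 0.038
8.65 [ 0.5537 -0.3887  0.0569] [-89.3  -0.5 104.6] op 0.038 F [-0.4  0.1 -5.2] j6 128.5 TOOL mm [2.4 1.2 0.7]
```

```bash
python3 -m pendant '[[[0,5,0],0,30],[[0,5,0],0,30],[[0,5,0],0,30]]'; python3 d.py .5524 -.3865 .0557
```

```text
t: 8.9
eef_pos: [0.5547, -0.3893, 0.0558]
ee_rot: [-89.3, -0.4, 104.6]
force: [-12.6, 8.6, 27.0]
opening: 0.0377
8.9 [ 0.5547 -0.3893  0.0558] [-89.3  -0.4 104.6] op 0.0377 F [-12.6   8.6  27. ] j6 128.5 TOOL mm [3.3 0.2 1.5]
```

```bash
python3 -m pendant '[[[0,0,0],0,36],[[0,0,0],0,42],[[0,0,0],0,50],[[0,0,0],0,54],[[0,0,0],0,54],[[0,0,0],0,54],[[0,-8,0],0,54],[[0,-15,0],0,54],[[0,-25,0],0,54],[[0,-20,0],0,54]]';python3 -m pendant '[[[0,-20,0],0,54],[[10,-10,10],0,54],[[0,0,0],0,54]]'; python3 d.py .4318 -.2714 .12; python3 -c "
from h import *
c=cap('wrist','w6.png')
import cv2
print(proj(c,np.array([.5524,-.3865,.082])))
cv2.imwrite('pics/c6.png',cv2.imread('pics/w6.png'))"
```

```text
t: 9.73
eef_pos: [0.5542, -0.3887, 0.1209]
ee_rot: [-89.1, -0.7, 104.6]
force: [0.7, -0.4, 0.5]
opening: 0.0542
t: 9.98
eef_pos: [0.5456, -0.384, 0.1619]
ee_rot: [-89.5, -0.2, 104.6]
force: [-0.3, 0.1, 0.5]
opening: 0.054
9.9833 [ 0.5456 -0.384   0.1619] [-89.5  -0.2 104.6] op 0.054 F [-0.3  0.1  0.5] j6 128.4 TOOL mm [137.6  43.1  81.3]
(np.float64(271.0907577790517), np.float64(219.20254390243085))
```

View pics/c6.png

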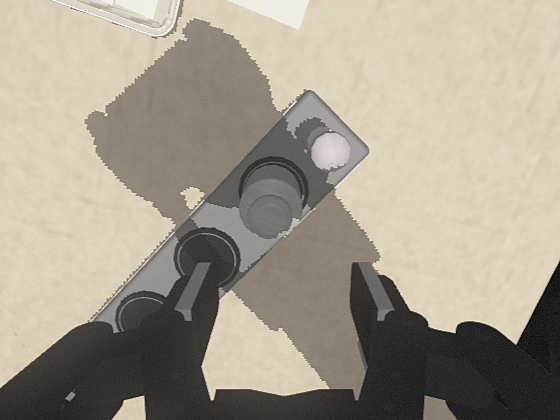

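W1 stands on seat 1: its knob is at (269,214) against a predicted (271,219), which is about 2.5 mm off. On to w2.

```bash
python3 -m pendant '[[[16,0,9],0,54],[[30,0,18],0,54],[[34,0,20],0,54],[[30,15,18],0,54],[[18,25,11],0,54],[[8,25,5],0,54],[[0,12,0],0,54],[[0,5,0],0,54],[[0,0,0],0,54]]'; python3 d.py .4318 -.2714 .028
```

```text
t: 10.78
eef_pos: [0.4327, -0.2718, 0.0781]
ee_rot: [-89.9, 0.3, 104.6]
force: [-0.1, -0.6, 0.3]
opening: 0.0538
10.7833 [ 0.4327 -0.2718  0.0781] [-89.9   0.3 104.6] op 0.0538 F [-0.1 -0.6  0.3] j6 130.9 TOOL mm [ 0.9 50.1  0.7]
```

Spot on. I'll descend, close and lift.

```bash
python3 -m pendant '[[[0,12,0],0,54],[[0,16,0],0,54],[[0,10,0],0,54],[[0,6,0],0,54],[[0,3,0],0,54],[[0,0,0],0,54]]'; python3 d.py .4318 -.2714 .028
```

```text
t: 11.28
eef_pos: [0.4379, -0.2761, 0.0304]
ee_rot: [-90.2, 0.6, 104.5]
force: [-0.2, 0.2, -0.3]
opening: 0.054
11.2833 [ 0.4379 -0.2761  0.0304] [-90.2   0.6 104.5] op 0.054 F [-0.2  0.2 -0.3] j6 130.9 TOOL mm [6.1 2.3 4.7]
```

```bash
python3 -m pendant '[[[4,1,3],0,54],[[2,1,2],0,54],[[0,0,0],0,54]]'; python3 d.py .4318 -.2714 .028;  python3 -m pendant '[[[0,0,0],0,20],[[0,0,0],0,20],[[0,0,0],0,20],[[0,0,0],0,20],[[0,0,0],0,20],[[0,0,0],0,20]]' 50; python3 d.py .4318 -.2714 .028
```

```text
t: 11.53
eef_pos: [0.4322, -0.2721, 0.029]
ee_rot: [-90.2, 0.7, 104.5]
force: [-0.1, 0.2, 0.7]
opening: 0.0538
11.5333 [ 0.4322 -0.2721  0.029 ] [-90.2   0.7 104.5] op 0.0538 F [-0.1  0.2  0.7] j6 130.9 TOOL mm [0.8 1.  0.2]
t: 12.03
eef_pos: [0.4323, -0.2722, 0.0303]
ee_rot: [-90.3, 0.8, 104.5]
force: [-0.3, 0.9, -1.5]
opening: 0.0285
12.0333 [ 0.4323 -0.2722  0.0303] [-90.3   0.8 104.5] op 0.0285 F [-0.3  0.9 -1.5] j6 130.9 TOOL mm [0.9 2.3 0.3]
```

```bash
python3 -m pendant '[[[0,-10,0],0,20],[[0,-20,0],0,20],[[0,-20,0],0,20],[[-8,-15,-13],0,20],[[-15,-5,-25],0,20],[[-20,0,-31],0,20],[[-18,0,-29],0,20],[[-14,0,-23],0,20],[[-8,0,-12],0,20],[[-3,0,-6],0,20]]'; python3 -m pendant '[[[0,0,0],0,20]]'; python3 d.py .5888 -.321 .0483
```

```text
t: 12.87
eef_pos: [0.5894, -0.3189, 0.1069]
ee_rot: [-90.1, 0.5, 104.5]
force: [-0.3, 0.4, -2.2]
opening: 0.0282
t: 12.95
eef_pos: [0.5909, -0.3192, 0.1074]
ee_rot: [-90.1, 0.5, 104.5]
force: [-0.2, 0.5, -2.3]
opening: 0.0284
12.95 [ 0.5909 -0.3192  0.1074] [-90.1   0.5 104.5] op 0.0284 F [-0.2  0.5 -2.3] j6 135.3 TOOL mm [-0.7 59.1  2.6]
```

```bash
python3 -m pendant '[[[0,10,2],0,20],[[0,14,2],0,20],[[0,12,1],0,20],[[0,7,1],0,20],[[0,3,0],0,20],[[0,0,0],0,20]]'; python3 d.py .5888 -.321 .0483
```

```text
t: 13.45
eef_pos: [0.5774, -0.3184, 0.0542]
ee_rot: [-89.7, 0.2, 104.4]
force: [-0.5, 0.1, -2.4]
opening: 0.0285
13.45 [ 0.5774 -0.3184  0.0542] [-89.7   0.2 104.4] op 0.0285 F [-0.5  0.1 -2.4] j6 134.9 TOOL mm [ -5.3   5.9 -10.4]
```

```bash
python3 -m pendant '[[[-3,-1,-6],0,20],[[-2,0,-4],0,20],[[0,2,0],0,20],[[0,0,0],0,20]]'; python3 d.py .5888 -.321 .0483
```

```text
t: 13.78
eef_pos: [0.5884, -0.3208, 0.0525]
ee_rot: [-89.7, 0.1, 104.4]
force: [-1.1, -0.3, -1.6]
opening: 0.0281
13.7833 [ 0.5884 -0.3208  0.0525] [-8.970e+01  1.000e-01  1.044e+02] op 0.0281 F [-1.1 -0.3 -1.6] j6 135.2 TOOL mm [-0.3  4.2 -0.4]
```

```bash
python3 -m pendant '[[[0,4,0],0,20],[[0,4,0],0,20],[[0,4,0],0,20]]'; python3 d.py .5888 -.321 .0483
```

```text
t: 14.03
eef_pos: [0.5901, -0.3216, 0.0481]
ee_rot: [-89.7, 0.2, 104.4]
force: [-13.2, 8.1, 30.9]
opening: 0.0285
14.0333 [ 0.5901 -0.3216  0.0481] [-89.7   0.2 104.4] op 0.0285 F [-13.2   8.1  30.9] j6 135.2 TOOL mm [ 0.9 -0.2  1.1]
```

```bash
python3 -m pendant '[[[0,0,0],0,32],[[0,0,0],0,38],[[0,0,0],0,44],[[0,0,0],0,46],[[0,0,0],0,46],[[0,-10,0],0,46],[[0,-20,0],0,46],[[0,-25,0],0,46],[[0,-15,0],-6,46],[[0,0,0],-7,46]]';python3 -m pendant '[[[10,0,2],-7,46],[[20,0,4],0,46],[[30,0,6],0,46],[[36,0,7],0,46],[[36,0,7],0,46],[[36,0,7],0,46],[[26,0,5],0,46],[[14,0,3],0,46],[[6,0,1],0,46],[[0,0,0],0,46]]'; python3 d.py .4325 -.1681 .026
```

```text
t: 14.87
eef_pos: [0.5907, -0.3213, 0.1229]
ee_rot: [-89.7, 0.1, 117.8]
force: [0.6, -0.3, 0.5]
opening: 0.0462
t: 15.7
eef_pos: [0.4302, -0.1667, 0.1277]
ee_rot: [-90.0, 0.7, 125.3]
force: [-1.3, -1.2, 0.8]
opening: 0.046
15.7 [ 0.4302 -0.1667  0.1277] [-90.    0.7 125.3] op 0.046 F [-1.3 -1.2  0.8] j6 121.0 TOOL mm [ -1.3 101.7  -1.2]
```

```bash
python3 -m pendant '[[[0,12,0],0,46],[[0,20,0],0,46],[[0,20,0],0,46],[[0,12,0],0,46],[[0,5,0],0,46],[[0,0,0],0,46]]'; python3 d.py .4325 -.1681 .026; python3 -c "
from h import *
c=cap('wrist','w7.png'); print(proj(c,np.array([.4325,-.1681,.04])))"
```

```text
t: 16.2
eef_pos: [0.4401, -0.1732, 0.0617]
ee_rot: [-90.4, 1.5, 125.2]
force: [-0.2, 0.3, 0.2]
opening: 0.0461
16.2 [ 0.4401 -0.1732  0.0617] [-90.4   1.5 125.2] op 0.0461 F [-0.2  0.3  0.2] j6 120.9 TOOL mm [ 9.5 35.5  3.5]
(np.float64(290.8773496210195), np.float64(291.51123790819986))
```

View pics/w7.png

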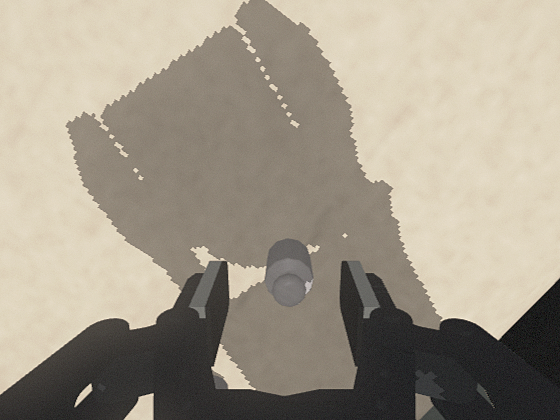

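The knob at (290,290) matches the prediction of (291,291.5). I'll correct the drift and descend.

```bash
python3 -m pendant '[[[5,5,2],0,46],[[5,10,2],0,46],[[3,10,1],0,46],[[1,6,1],0,46],[[0,3,0],0,46],[[0,0,0],0,46]]'; python3 d.py .4325 -.1681 .026
```

```text
t: 16.75
eef_pos: [0.4299, -0.1669, 0.0275]
ee_rot: [-90.5, 1.8, 125.2]
force: [0.8, 0.1, 0.6]
opening: 0.0458
16.75 [ 0.4299 -0.1669  0.0275] [-90.5   1.8 125.2] op 0.0458 F [0.8 0.1 0.6] j6 121.3 TOOL mm [-2.4  1.6 -1.4]
```

```bash
python3 -m pendant '[[[0,0,0],0,15],[[0,0,0],0,15],[[0,0,0],0,15],[[0,0,0],0,15],[[0,0,0],0,15],[[0,0,0],0,15]]' 40; python3 d.py .4325 -.1681 .026; python3 -m pendant '[[[0,-12,0],0,15],[[0,-20,0],0,15],[[0,-20,0],0,15],[[-10,-15,-6],0,15],[[-20,-5,-12],0,15],[[-30,0,-18],0,15],[[-34,0,-20],0,15],[[-34,0,-20],0,15],[[-26,0,-15],0,15],[[-16,0,-10],0,15]]'; python3 -m pendant '[[[-8,0,-5],0,15],[[0,0,0],0,15],[[0,0,0],0,15]]';python3 d.py .6255 -.256 .0455
```

```text
t: 17.25
eef_pos: [0.4305, -0.167, 0.0279]
ee_rot: [-90.6, 1.8, 125.2]
force: [0.2, 0.3, -1.0]
opening: 0.021
17.25 [ 0.4305 -0.167   0.0279] [-90.6   1.8 125.2] op 0.021 F [ 0.2  0.3 -1. ] j6 121.3 TOOL mm [-2.   1.9 -1. ]
t: 18.08
eef_pos: [0.6085, -0.2458, 0.1051]
ee_rot: [-90.3, 1.4, 125.2]
force: [0.0, 0.4, -0.6]
opening: 0.0213
t: 18.33
eef_pos: [0.6225, -0.252, 0.1049]
ee_rot: [-90.4, 1.6, 125.2]
force: [0.5, -0.5, -1.9]
opening: 0.0211
18.3333 [ 0.6225 -0.252   0.1049] [-90.4   1.6 125.2] op 0.0211 F [ 0.5 -0.5 -1.9] j6 121.1 TOOL mm [-3.4 59.5  0.2]
```

```bash
python3 -m pendant '[[[-2,10,-1],0,15],[[-3,14,-2],0,15],[[-3,12,-2],0,15],[[-1,7,-1],0,15],[[0,3,0],0,15],[[0,0,0],0,15]]'; python3 d.py .6255 -.256 .0459
```

```text
t: 18.83
eef_pos: [0.6288, -0.2546, 0.0517]
ee_rot: [-90.2, 1.2, 125.2]
force: [-0.5, 0.1, -0.9]
opening: 0.0213
18.8333 [ 0.6288 -0.2546  0.0517] [-90.2   1.2 125.2] op 0.0213 F [-0.5  0.1 -0.9] j6 121.2 TOOL mm [0.9 5.8 3.5]
```

```bash
python3 -m pendant '[[[2,0,2],0,15],[[1,2,1],0,15],[[0,4,0],0,15],[[0,4,0],0,15],[[0,4,0],0,15]]'; python3 d.py .6255 -.256 .0459
```

```text
t: 19.25
eef_pos: [0.6242, -0.2538, 0.0453]
ee_rot: [-90.1, 1.1, 125.2]
force: [-11.4, 5.0, 20.9]
opening: 0.0211
19.25 [ 0.6242 -0.2538  0.0453] [-90.1   1.1 125.2] op 0.0211 F [-11.4   5.   20.9] j6 121.1 TOOL mm [-2.6 -0.5  0.2]
```

```bash
python3 -m pendant '[[[0,0,0],0,24],[[0,0,0],0,30],[[0,0,0],0,38],[[0,0,0],0,40],[[0,0,0],0,40],[[0,-10,0],0,40],[[0,-20,0],0,40],[[0,-25,0],0,40],[[0,-20,0],0,40],[[0,-10,0],0,40]]';python3 -m pendant '[[[12,0,11],0,40],[[24,0,22],0,40],[[28,0,26],0,40],[[28,0,26],0,40],[[26,0,12],0,40],[[28,0,0],0,40],[[30,0,-8],0,40],[[34,0,-10],0,40],[[26,0,-8],0,40],[[16,0,-5],0,40]]'; python3 -m pendant '[[[8,0,-2],0,40],[[0,0,0],0,40]]'; python3 d.py .4205 -.077 .025
python3 - <<'E'
from h import *
c=cap('scene'); print('bottle scene',ray(c,273,300,.03)); c=cap('side','s8.png'); print('side',ray(c,204,150,.03))
a=cv2.imread('pics/s8.png')[90:310,150:400]; w=cap('wrist','w8.png'); print(proj(w,np.array([.4205,-.077,.033])))
cv2.imwrite('pics/c8.png',np.hstack([cv2.resize(a,(400,352)),cv2.resize(cv2.imread('pics/w8.png'),(400,352))]))
E
```

```text
t: 20.08
eef_pos: [0.6212, -0.2519, 0.1332]
ee_rot: [-90.0, 0.9, 125.2]
force: [0.4, -0.2, -0.6]
opening: 0.0398
t: 20.92
eef_pos: [0.4178, -0.0839, 0.1316]
ee_rot: [-90.4, 1.7, 124.8]
force: [-0.3, -0.9, -0.1]
opening: 0.0398
t: 21.08
eef_pos: [0.4126, -0.0731, 0.131]
ee_rot: [-90.4, 1.6, 125.0]
force: [0.1, -0.8, -0.2]
opening: 0.04
21.0833 [ 0.4126 -0.0731  0.131 ] [-90.4   1.6 125. ] op 0.04 F [ 0.1 -0.8 -0.2] j6 132.7 TOOL mm [ -4.7 106.2  -3.5]
bottle scene [0.40823508 0.0208393  0.03      ]
side [0.39955603 0.00674329 0.03      ]
(np.float64(277.9887902876862), np.float64(211.48740707662353))
```

View pics/c8.png

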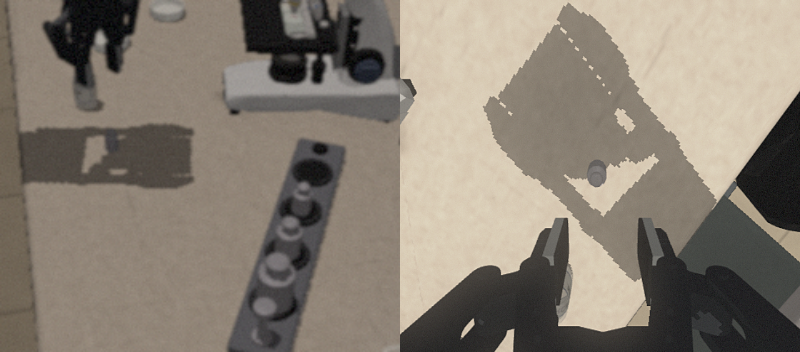

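Weights 1 to 3 stand on their seats. W4 appears at about (276,213) against a predicted (278,211). The bottle is about 90 mm away, which leaves enough clearance, so I'll descend.

```bash
python3 -m pendant '[[[0,12,0],0,38],[[0,18,0],0,38],[[0,18,0],0,38],[[0,12,0],0,38],[[0,5,0],0,38],[[0,0,0],0,38]]'; python3 d.py .4205 -.077 .025
```

```text
t: 21.73
eef_pos: [0.4234, -0.0837, 0.0673]
ee_rot: [-90.7, 2.2, 124.5]
force: [-0.5, -0.2, -0.9]
opening: 0.038
21.7333 [ 0.4234 -0.0837  0.0673] [-90.7   2.2 124.5] op 0.038 F [-0.5 -0.2 -0.9] j6 132.5 TOOL mm [ 8.8 42.  -0.9]
```

```bash
python3 -m pendant '[[[4,6,0],0,38],[[5,12,1],0,38],[[3,10,1],0,38],[[2,7,0],0,38],[[0,4,0],0,38],[[0,0,0],0,38]]'; python3 d.py .4205 -.077 .024
```

```text
t: 22.23
eef_pos: [0.4192, -0.0766, 0.0287]
ee_rot: [-90.9, 2.5, 124.3]
force: [-0.7, 0.2, 0.1]
opening: 0.0383
22.2333 [ 0.4192 -0.0766  0.0287] [-90.9   2.5 124.3] op 0.0383 F [-0.7  0.2  0.1] j6 133.8 TOOL mm [-0.9  4.8 -0.8]
```

```bash
python3 -m pendant '[[[0,3,0],0,38],[[0,3,0],0,38],[[0,0,0],0,38],[[0,0,0],0,10],[[0,0,0],0,10],[[0,0,0],0,10],[[0,0,0],0,10],[[0,0,0],0,10],[[0,0,0],0,10]]' 30; python3 d.py .4205 -.077 .024;python3 -m pendant '[[[0,-10,0],0,10],[[0,-15,0],0,10],[[0,-15,0],0,10],[[0,-10,0],0,10],[[0,0,0],0,10]]'; python3 d.py .48 -.21 .1; python3 d.py .662 -.1905 .1;  python3 -c "
from h import *
c=cap('wrist','w9.png')"
```

```text
t: 22.98
eef_pos: [0.422, -0.0775, 0.0245]
ee_rot: [-91.1, 2.7, 124.3]
force: [0.3, -0.0, 0.0]
opening: 0.0166
22.9833 [ 0.422  -0.0775  0.0245] [-91.1   2.7 124.3] op 0.0166 F [ 0.3 -0.   0. ] j6 133.9 TOOL mm [1.2 0.4 1. ]
t: 23.4
eef_pos: [0.4183, -0.0756, 0.0774]
ee_rot: [-91.0, 2.5, 124.3]
force: [1.2, 0.0, -0.7]
opening: 0.0165
23.4 [ 0.4183 -0.0756  0.0774] [-91.    2.5 124.3] op 0.0165 F [ 1.2  0.  -0.7] j6 133.7 TOOL mm [-146.7  -16.5   24.4]
23.4 [ 0.4183 -0.0756  0.0774] [-91.    2.5 124.3] op 0.0165 F [ 1.2  0.  -0.7] j6 133.7 TOOL mm [-233.    -9.9 -136.9]
```

View pics/w9.png

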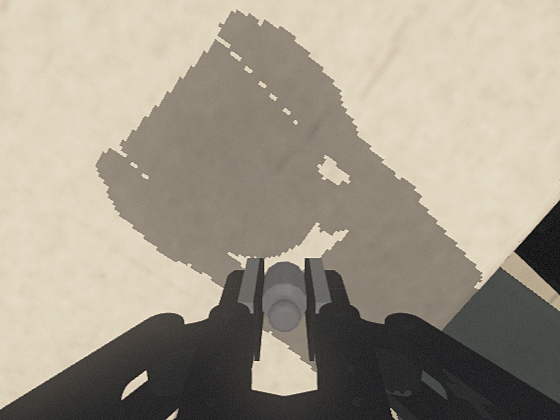

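```bash
python3 -m pendant '[[[-12,-15,2],0,10],[[-24,-15,4],0,10],[[-32,-10,6],0,10],[[-34,0,6],0,10],[[-26,0,4],0,10],[[-14,0,2],0,10],[[-8,0,0],0,10],[[0,0,0],0,10]]'; python3 d.py .662 -.1905 .11
```

```text
t: 24.12
eef_pos: [0.4796, -0.2155, 0.1203]
ee_rot: [-90.7, 2.2, 124.5]
force: [0.9, -0.1, -0.4]
opening: 0.0165
24.1167 [ 0.4796 -0.2155  0.1203] [-90.7   2.2 124.5] op 0.0165 F [ 0.9 -0.1 -0.4] j6 119.2 TOOL mm [ -82.1   15.6 -164.4]
```

```bash
python3 -m pendant '[[[-6,0,-12],0,10],[[-12,0,-24],0,10],[[-16,0,-32],0,10],[[-16,0,-32],0,10],[[-14,0,-28],0,10],[[-10,0,-20],0,10],[[-6,0,-11],0,10],[[-2,0,-5],0,10],[[0,0,0],0,10],[[0,0,0],0,10]]'; python3 d.py .662 -.1905 .0425
```

```text
t: 24.95
eef_pos: [0.6551, -0.1731, 0.1123]
ee_rot: [-89.9, 0.7, 124.7]
force: [0.4, -1.0, -0.7]
opening: 0.0167
24.95 [ 0.6551 -0.1731  0.1123] [-89.9   0.7 124.7] op 0.0167 F [ 0.4 -1.  -0.7] j6 128.9 TOOL mm [-17.4  70.    4.2]
```

```bash
python3 -m pendant '[[[-7,8,1],0,10],[[-7,14,1],0,10],[[-4,14,0],0,10],[[-2,12,0],0,10],[[0,6,0],0,10],[[0,2,0],0,10],[[0,0,0],0,10]]'; python3 d.py .662 -.191 .0425
```

```text
t: 25.53
eef_pos: [0.6586, -0.1934, 0.0474]
ee_rot: [-89.6, 0.3, 124.5]
force: [0.2, 0.3, -0.1]
opening: 0.0165
25.5333 [ 0.6586 -0.1934  0.0474] [-89.6   0.3 124.5] op 0.0165 F [ 0.2  0.3 -0.1] j6 127.7 TOOL mm [ 0.1  4.9 -4.2]
```

```bash
python3 -m pendant '[[[0,0,-3],0,10],[[0,1,-2],0,10],[[0,4,0],0,10],[[0,4,0],0,10]]'; python3 d.py .662 -.191 .0425;  python3 -c "
from h import *
c=cap('side','s10.png'); c=cap('wrist','w10.png')
a=cv2.imread('pics/s10.png')[160:290,290:390]; b=cv2.imread('pics/w10.png')
cv2.imwrite('pics/c10.png',np.hstack([cv2.resize(a,(320,416)),cv2.resize(b,(480,416))]))"
```

```text
t: 25.87
eef_pos: [0.6636, -0.1909, 0.0416]
ee_rot: [-89.6, 0.4, 124.5]
force: [-15.1, 2.8, 30.5]
opening: 0.0166
25.8667 [ 0.6636 -0.1909  0.0416] [-89.6   0.4 124.5] op 0.0166 F [-15.1   2.8  30.5] j6 128.0 TOOL mm [ 0.8 -0.8  1.4]
```

View pics/c10.png

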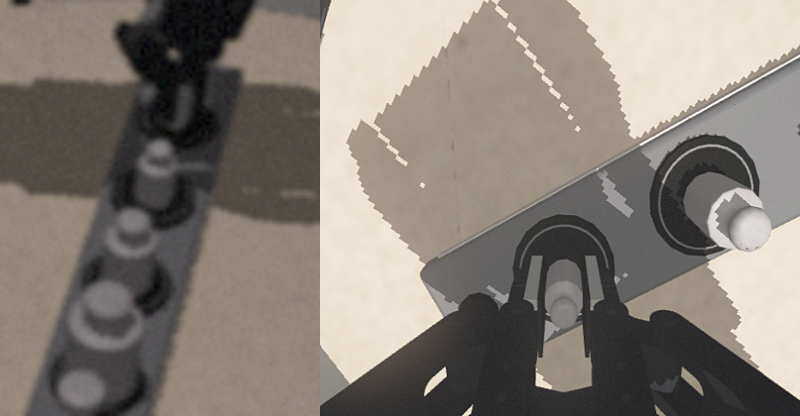

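W4 is down on the last seat. I'll release it, retreat and check.

```bash
python3 -m pendant '[[[0,0,0],0,20],[[0,0,0],0,26],[[0,0,0],0,32],[[0,0,0],0,34],[[0,0,0],0,34],[[0,-10,0],0,34],[[0,-20,0],0,34],[[0,-25,0],0,34],[[0,-25,0],0,34],[[0,-20,0],0,34]]'; python3 -m pendant '[[[0,-10,10],0,34],[[0,-10,25],0,34],[[0,0,30],0,34],[[0,0,30],0,34],[[0,0,20],0,34],[[0,0,8],0,34],[[0,0,0],0,34],[[0,0,0],0,34]]'; python3 d.py .662 -.191 .2; python3 - <<'E'
from h import *
c=cap('side','s11.png'); w=cap('wrist','w11.png'); sc=cap('scene')
S=[(.5524,-.3865),(.5888,-.321),(.6255,-.256),(.662,-.191)]
for s,h in zip(S,(.064,.049,.04,.033)):
    print([np.round(proj(k,np.array([*s,z])),1).tolist() for k in (c,w) for z in (.018,.018+h)])
a=cv2.imread('pics/s11.png')[160:300,280:400]
a=cv2.resize(a,None,fx=3,fy=3,interpolation=cv2.INTER_CUBIC)
cv2.imwrite('pics/c11.png',np.hstack([a,cv2.resize(cv2.imread('pics/w11.png'),(440,420))]))
E
```

```text
t: 26.8
eef_pos: [0.6606, -0.1878, 0.1413]
ee_rot: [-89.3, -0.1, 124.6]
force: [0.5, 0.1, 0.6]
opening: 0.0337
t: 27.47
eef_pos: [0.5574, -0.2621, 0.1727]
ee_rot: [-89.7, 0.6, 124.7]
force: [0.6, 0.6, 0.2]
opening: 0.0342
27.4667 [ 0.5574 -0.2621  0.1727] [-89.7   0.6 124.7] op 0.0342 F [0.6 0.6 0.2] j6 118.4 TOOL mm [  -1.3  -27.9 -126.4]
[[319.7, 276.7], [322.5, 250.9], [391.1, 55.8], [424.5, 43.3]]
[[329.0, 246.8], [331.3, 227.4], [293.6, 105.3], [296.0, 107.1]]
[[337.6, 220.3], [339.6, 204.7], [202.3, 150.8], [189.6, 159.4]]
[[345.2, 196.4], [346.9, 183.8], [116.9, 193.7], [96.5, 205.6]]
```

View pics/c11.png

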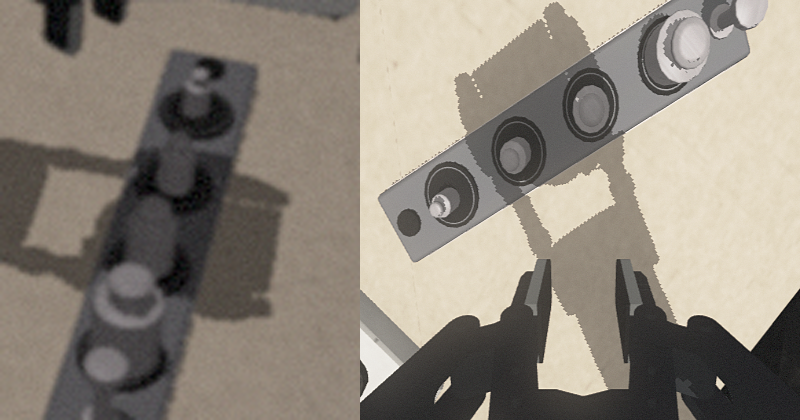

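W2 and w4 look central. W3 and w1 may be a few millimetres off, so I'll zoom in and measure.

```bash
python3 - <<'E'
from h import *
im=cv2.imread('pics/w11.png'); w=cap('wrist')
P=[(405,48),(294,106),(198,152),(110,195)]; out=[]
for u,v in P:
    k=cv2.resize(im[max(v-45,0):max(v-45,0)+90,u-45:u+45],(380,280),interpolation=cv2.INTER_CUBIC)
    out.append(k)
cv2.imwrite('pics/c12.png',np.vstack([np.hstack(out[:2]),np.hstack(out[2:])]))
g=cv2.cvtColor(im,cv2.COLOR_BGR2GRAY)
for t in (40,55,70):
  m=(g<t).astype(np.uint8); m[235:]=0
  for k in cv2.findContours(m,cv2.RETR_EXTERNAL,cv2.CHAIN_APPROX_NONE)[0]:
    if cv2.contourArea(cv2.convexHull(k))>1500:
        e=cv2.fitEllipse(cv2.convexHull(k)); print(t,np.round(e[0],1),np.round(e[1],1),ray(w,*e[0],.018).round(4))
E
```

```text
55 [201.1 151. ] [55.3 57.6] [ 0.6269 -0.2548  0.018 ]
55 [202.9 145.5] [57.  66.8] [ 0.628 -0.259  0.018]
70 [201.8 150.7] [67.8 71.4] [ 0.6267 -0.2552  0.018 ]
70 [292.9 104.6] [70.9 74.4] [ 0.5903 -0.3206  0.018 ]
70 [390.2  55.2] [72.3 80.5] [ 0.5541 -0.3859  0.018 ]
```

View pics/c12.png

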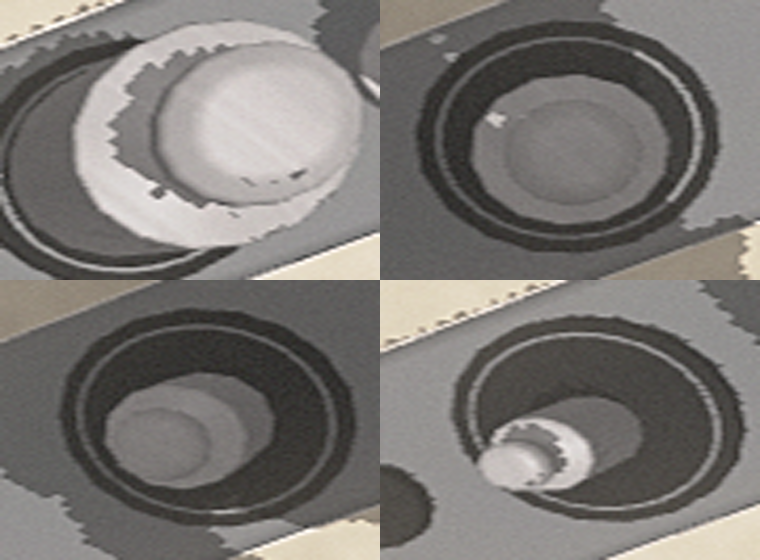

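All four knob tops lie within about 4 px (roughly 3 mm) of where they should be, and the gripper is clear. Before handing in, I'll compare the bottle with its starting view.

```bash
python3 - <<'E'
from h import *
c=cap('side'); a=cv2.imread('pics/side0.png'); b=c['pixels'][:,:,::-1]
r=(slice(115,165),slice(190,218))
print('bottle diff',np.abs(a[r].astype(int)-b[r].astype(int)).mean(), 'F',get_state()['force'].round(1),'t',get_state()['t'])
print(finish_job())
E
```

```text
bottle diff 3.287857142857143 F [-0.9 -0.2 -0.6] t 27.7167
the job is handed in; nothing more can be done
None
```

The four weights are standing upright on the rail's seats in order of size, largest next to the post, and I handed the job in after about 28 s of robot time. The hand-in reports no verdict, so the checks below are my own.

- **Placing:** each weight was lowered slowly until the wrist felt the seat, at about 20–31 N, then released. No weight was knocked over.
- **Position:** in the last wrist picture each knob top was within about 4 px (roughly 3 mm) of its expected spot. The limit is 12 mm. The seat centres refitted for seats 1 to 3 agreed with my earlier values to about 2 mm. Seat 4's fit failed, so its centre rests on the seat-row line and the two fixed camera views.
- **Bottle and arm:** the side view of the bottle was unchanged apart from image noise. The gripper was clear of everything at the end, with about 1 N at the wrist.
- **Disagreements:** I first took the rail's direction wrongly, saw it in the wrist picture, and corrected the jaw angle before placing anything. A rough reading of an earlier picture put weights 1 and 3 about 5–6 mm off, but the zoomed measurement did not confirm it.

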